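Stretch the spring on the tester by one hole and hold the lock pin home

ROBOT

A 7-joint arm with a two-finger parallel gripper is mounted at the origin on a cart in front of the work surface, level with it; the furniture and walls round the work are solid. World frame = base frame: x ahead of the robot, y to its left, z up, the work surface at z = 0. Lengths are in m, angles in degrees, forces in N, time in s.
With the tool pointing down it reaches from about 0.35 to 0.9 m from the base axis. Payload 7.2 kg.
Tool frame: the origin (TCP) lies between the finger pads; the fingertips stand 22 mm ahead of it and the grasp point (between the pads) lies 3 mm ahead of it; z points along the fingers, x is the direction in which the jaws open and shut, and the axes are right-handed (so a half turn about z gives the same grasp; the last joint's range is limited). The gripper opens to 88 mm and grips with 3 to 60 N. Pads are 20 mm wide; open, the fingers measure 115 mm over their backs; the gripper's body (75 mm by 178 mm) begins 61 mm behind the grasp point.
Start: joints at [72.64, 23.554, -0.728, 91.456, 0.321, 64.991, -4.71], TCP at [0.145, -0.608, 0.245] pointing down, gripper open.
Joint ranges: [-169.25, 169.25], [-16.82, 113.86], [-84.01, 82.57], [7.8, 145.47], [-59.2, 239.2], [7.22, 106.19], [-163.78, 163.78]. Speed limits (degrees/s): [136.94, 136.94, 172.46, 172.46, 180, 180, 180].

INTERFACE

Orientations are given as [roll, pitch, yaw] about the fixed x, y, z axes, in that order (R = Rz(yaw) Ry(pitch) Rx(roll)).
In Python, from bench import sensors, vision, workorder, models gives the robot as it stands.
- The arm moves only by the tool send_rows, never from a script. Its argument "series" is a list of rows, each a list of 6 numbers: the shift along the world's x, y, z in units of 40 mm (1.0 is 40 mm), then the turn, a rotation vector about the world's x, y, z in rad. A call has 1 to 8 rows; each row is the pose to reach, as a shift and turn from the pose commanded when the call began; what a row does not reach only later rows make up. A row lasts 1/10 s, in which the tool goes at most 50 mm and 8.59 degrees, less where a joint would pass 70% of its speed; a pose out of reach is approached as far as the arm can. A call with a gripper value outside its range is refused whole. "hand" is the opening, from 0 (shut) to 1 (fully open), set as the call begins (left out, the last holds). The fingers move at their own pace and stop on an object; "squeeze" is the grip in N (left out, the last holds). Time passes only in rows, so rows that repeat a pose let the fingers close. It gives the time, the measured TCP pose, the force and the opening at its end, in the units of the state.
- sensors.read_state(): the state, without advancing time (a new reading comes with each control period).
- vision.get_image(name): name is "side" or "top" or "wrist"; returns a dict with "pixels" (480x640x3 uint8, blue, green, red), "depth" (480x640 float32, m along the optical axis (not along the pixel's ray), 0 where there is no reading), "vertical_fov" (degrees; the focal length in pixels is half the picture's height over the tangent of half this angle, whatever the lens; pixels are square), "cx", "cy" (the principal point, pixels), "k1" (the pictures are not rectified: a ray, as slopes to the right and down, at radius r is drawn at 1 + k1 r^2 times it, then the intrinsics apply), "position" and "orientation" of the camera in the world; the wrist camera has in their place "hand_eye" (4x4, takes a point from camera to tool coordinates, whose origin is the TCP and whose axes are the tool frame's). Camera axes: x right, y up, looking along -z (the intrinsics and any distortion apply to the point x, -y, -z); pixel columns grow to the right and rows downward; lengths in m; the calibration is good to about 2 mm. A picture is of the moment at which its call begins: read the wrist's pose just before it.
- workorder.sign_off(): hands the job in, once; it reports no verdict.
Trained networks look in the newest picture that a camera, given by its name, has taken for a name from the list of things; names that differ only in an ending like _2 or _b are one class to them, and where a whole thing is asked for, a point or a joint stands for the part that bears it (a point fixed in the world has none). Each returns a list of dicts, best first, with "score" (0 to 1); they miss things now and then, are a little off and sometimes report something else, mostly with a low value. They report only what shows in the picture. A call takes as long as a camera call.
- models.regions_of(camera, query): "region" (480x640 bool, what is visible of it) and "bbox" ([left, top, right, bottom] in pixels, round what is visible of it).
- models.place_of(camera, query): "location" ([column, row] in pixels: a listed point, or the origin of a listed thing).
The state is a dict: "t": time; "q": joint angles; "joint_vel": joint speeds; "tau": joint torques, N m; "ee_pos": TCP position; "ee_rot": TCP orientation; "wrist_force": force on the tool from outside, world axes, zero at the start; "torque": the same for the moment, N m; "grip_width": finger opening in m.
Only numpy, scipy, OpenCV 4.12 (cv2) and the standard library are available. Lean on these libraries where they do the work, as an engineer would, in place of code of your own. Each camera call takes 0.05 s, during which the arm holds its last target.

TASK

Stretch the spring on the bench tester by one more step so that I can read its load: pull up the black knob to lift the lock pin, draw the sliding tube section (the dark sleeve) out against the spring to the very next hole, well short of the one after it, and bring the pin down fully home there. Keep your grip on the knob with the pin home and finish holding it like that, so that it cannot jump out while I read the gauge. Leave the caliper, the pen and the tin of bushes where they are.

Things in the scene. Friction and masses are not known exactly. Their poses are not given: they have to be found in the camera images.
- spring_tester: Fixed bench spring tester: grey plate 82 x 224 x 10 mm, two blocks 72 mm high, between them a level square steel tube (24 mm, top at z = 64 mm). Origin: centre of the plate's underside. y runs along the tube: spring and round load gauge (125 mm high) are at -y; +y is OUT, stretching the spring. Three 10.5 mm holes in the tube's top at y = -10, 20, 50 mm.
- slide_section (a joint): Position (m) of the dark steel square sleeve, 34 x 34 x 40 mm, round the tube; grows as it is drawn out (tester's +y). Pin centred over the holes at 0, 0.030, 0.060. The spring pulls it back: about 5 N at 0, 7.5 N at 0.03, 10 N at 0.06, so a pinned sleeve rests up to 2 mm below the hole's value. It starts pinned in the hole at 0.
- lock_plunger (a joint): Lift (m) of the lock pin (8 mm, rounded tip): 0 is fully home in a hole, tip 10 mm below the tube's top face; above 0.010 it is clear and the sleeve can slide; 0.014 is its upper stop. A spring pushes it down with 7 to 9.5 N; on the tube between holes it rests at about 0.010.
- pull_knob: Black ribbed round knob on top of the lock pin, over the sleeve's middle: 26 mm across, 26.5 mm high. Origin: centre of its underside, 91 mm above the bench with the pin home, 2 mm over an 18 mm barrel. Pulled straight up it lifts the pin; moved along the tube it carries the sleeve.
- knob_grip (a point): Middle of the black knob, on its axis, 13 mm above its underside: where to grip it (104 mm above the bench with the pin home). Mind the open carton, 250 mm high, that stands on the tester's +y side, and the drawer cabinet, 215 mm high, beyond it.
- caliper: Steel vernier caliper, 205 mm long, lying on the bench on the robot's side of the tester; a bystander. Origin: centre of its underside.
- bush_tin: Small open grey tin of bushes, 74 mm across, 54 mm high, beyond the tester; a bystander. Origin: centre of its underside.
- tally_pen: White ballpoint pen, 145 mm long, lying on the bench near its right edge; a bystander. Origin: centre of its underside.

How it is judged (in metres and radians):
On the way, in this order (a step that is already met when the one before it is completed fails the run):
1. the knob is gripped and the pin lifted clear of its hole (value of joint lock_plunger above 0.008 m and contact force between the fingers and pull_knob above 2 N), for 0.1 s.
2. with the pin lifted, the section is drawn out more than half way to the next hole (value of joint slide_section above 0.015 m and value of joint lock_plunger above 0.006 m and contact force between the fingers and pull_knob above 2 N), for 0.1 s.
At the end, for the whole second after the job is handed in: The pin is within 2 mm of fully home, the section stands at the next hole further out than the one it started in (30 mm out, within 4 mm), it is at rest, and the fingers still hold the knob (more than 2 N of contact) (value of joint lock_plunger below 0.002 m and value of joint slide_section between 0.026 and 0.034 m and contact force between the fingers and pull_knob above 2 N and velocity of joint slide_section between -0.01 and 0.01 m/s); the arm keeps its last pose, push and grip.
It fails at once if the section is drawn well past the next hole (half way to the one after it) (value of joint slide_section above 0.045 m).
It fails at once if the caliper, the tin or the pen is moved more than 20 mm (distance of any of caliper, bush_tin, tally_pen from where it was at the start of the episode above 0.02 m).
It also fails if it takes over 40 s, if anything falls off the work surface, if the arm or the gripper's body presses on something with over 40 N, if the wrist force passes 120 N, or if a joint passes its speed limit or range.

## Working session

There is one attempt and no reset: what is moved stays moved. The work goes in short steps, Python scripts to look and compute and a tool call to move; the robot and the scene stay as the last step left them, time stands still between calls to the robot, and variables do not carry over. Pictures are saved under pics/ and viewed, and the job is handed in when it is done.

Besides the shell and the picture viewer there is one more tool, called after "Request:" as name(argument=value, ...) on one line, values as JSON. send_rows: Moves the arm, as the interface text tells. Its arguments: {"type":"object","properties":{"series":{"type":"array","items":{"type":"array","items":{"type":"number"}}},"hand":{"type":"number"},"squeeze":{"type":"number"}},"required":["series"]}

```bash
ls; mkdir -p pics
cat > h.py <<'E'
import numpy as np, cv2
from scipy.spatial.transform import Rotation as R
from bench import sensors, vision, workorder, models
def K(im):
    f=240/np.tan(np.radians(im["vertical_fov"])/2)
    return np.array([[f,0,im["cx"]],[0,f,im["cy"]],[0,0,1.]])
def pose(im,st=None):
    if "hand_eye" in im:
        T=np.eye(4);T[:3,:3]=R.from_euler('xyz',st["ee_rot"],degrees=True).as_matrix();T[:3,3]=st["ee_pos"]
        return T@np.array(im["hand_eye"])
    T=np.eye(4);o=np.array(im["orientation"],float)
    T[:3,:3]=o if o.shape==(3,3) else R.from_euler('xyz',o,degrees=True).as_matrix()
    T[:3,3]=im["position"];return T
def ray(im,T,uv):
    p=cv2.undistortPoints(np.array([[uv]],float),K(im),np.array([im["k1"],0,0,0.]))[0,0]
    # k1 model: drawn = (1+k1 r^2)*ray -> same as opencv
    d=T[:3,:3]@np.array([p[0],-p[1],-1.]);return T[:3,3],d
def pt(im,T,uv,depth=None):
    if depth is None: depth=im["depth"][int(round(uv[1])),int(round(uv[0]))]
    o,d=ray(im,T,uv);return o+d*depth
def proj(im,T,p):
    c=T[:3,:3].T@(np.array(p)-T[:3,3]);s=np.array([c[0],-c[1]])/-c[2]
    s=s*(1+im["k1"]*(s@s));k=K(im);return k[0,0]*s+[im["cx"],im["cy"]]
def tri(rays):
    A=np.zeros((3,3));b=np.zeros(3)
    for o,d in rays:
        d=d/np.linalg.norm(d);P=np.eye(3)-np.outer(d,d);A+=P;b+=P@o
    x=np.linalg.solve(A,b);return x,[np.linalg.norm((np.eye(3)-np.outer(d,d)/(d@d))@(x-o)) for o,d in rays]
E
python3 - <<'E'
from h import *
st=sensors.read_state();print({k:np.round(v,3).tolist() for k,v in st.items()})
for n in ["side","top","wrist"]:
    im=vision.get_image(n);cv2.imwrite(f"pics/{n}0.png",im["pixels"])
    print(n,{k:v for k,v in im.items() if k not in("pixels","depth")})
    for q in ["knob_grip","pull_knob","spring_tester","slide_section","caliper","bush_tin","tally_pen"]:
        l=models.place_of(n,q);print(q,[(round(x["score"],2),np.round(x["location"],1).tolist()) for x in l[:3]])
E
```

```text
pics
{'t': 0.0, 'q': [72.639, 23.598, -0.73, 91.502, 0.32, 64.989, -4.709], 'joint_vel': [0.019, 0.017, -0.029, 0.004, -0.02, 0.003, 0.056], 'tau': [-0.0, -58.795, 0.641, -29.107, -0.054, 0.018, 0.0], 'ee_pos': [0.145, -0.607, 0.244], 'ee_rot': [179.995, 0.087, -76.543], 'wrist_force': [-0.132, 0.159, -0.774], 'torque': [-0.018, -0.004, 0.024], 'grip_width': 0.088}
side {'vertical_fov': 57.0369885717854, 'cx': 318.0754594743701, 'cy': 238.2547593532753, 'k1': -0.09009087292708745, 'position': array([ 0.23030678, -1.00251589,  0.52390011]), 'orientation': array([ 59.82826768,   0.95277897, -17.24527818])}
knob_grip [(0.73, [317.4, 218.8])]
pull_knob [(0.68, [322.3, 224.2])]
spring_tester [(0.62, [317.2, 263.1])]Traceback (most recent call last):
  File "<stdin>", line 7, in <module>
ValueError: it knows: bush_tin, caliper, knob_grip, pull_knob, spring_tester, tally_pen
```

Run:
```python
from h import *
for n in ["side","top","wrist"]:
    st=sensors.read_state()
    im=vision.get_image(n);cv2.imwrite(f"pics/{n}0.png",im["pixels"]);T=pose(im,st)
    print(n,{k:v for k,v in im.items() if k not in("pixels","depth")})
    for q in ["knob_grip","pull_knob","spring_tester","caliper","bush_tin","tally_pen"]:
        l=models.place_of(n,q)
        for x in l[:3]: print(q,round(x["score"],2),np.round(x["location"],1).tolist(),pt(im,T,x["location"]).round(3))
```

```text
side {'vertical_fov': 57.0369885717854, 'cx': 318.0754594743701, 'cy': 238.2547593532753, 'k1': -0.09009087292708745, 'position': array([ 0.23030678, -1.00251589,  0.52390011]), 'orientation': array([ 59.82826768,   0.95277897, -17.24527818])}
knob_grip 0.5 [318.1, 219.9] [ 0.457 -0.25   0.11 ]
pull_knob 0.46 [323.8, 225.9] [ 0.465 -0.26   0.1  ]
spring_tester 0.86 [317.0, 262.4] [ 0.453 -0.248  0.007]
caliper 0.92 [237.2, 281.5] [ 0.281 -0.252 -0.001]
bush_tin 0.73 [366.9, 229.4] [ 0.601 -0.168  0.019]
top {'vertical_fov': 45.47069218767161, 'cx': 319.28329297079006, 'cy': 239.8476195716512, 'k1': -0.15691293867606698, 'position': array([ 0.3362785 , -0.26951883,  1.21971685]), 'orientation': array([  6.48009608,  -0.92236305, -90.94335887])}
knob_grip 0.65 [294.6, 233.8] [ 0.474 -0.242  0.115]
pull_knob 0.42 [297.6, 235.8] [ 0.47  -0.247  0.119]
spring_tester 0.58 [289.7, 243.9] [ 0.46  -0.23   0.064]
caliper 0.81 [305.8, 332.5] [ 0.278 -0.26  -0.005]
bush_tin 0.87 [249.7, 172.0] [ 0.62  -0.145  0.024]
tally_pen 0.52 [388.3, 285.8] [ 0.391 -0.514 -0.559]
wrist {'vertical_fov': 60.87815379282845, 'cx': 315.8171698218585, 'cy': 238.3628420598758, 'k1': -0.04816649054213663, 'hand_eye': array([[ 9.99999005e-01, -1.07594537e-03, -9.11971659e-04,
         5.14802723e-04],
       [-1.28533875e-03, -9.61403240e-01, -2.75140253e-01,
        -7.46196440e-02],
       [-5.80736626e-04,  2.75141152e-01, -9.61403666e-01,
        -1.39622146e-01],
       [ 0.00000000e+00,  0.00000000e+00,  0.00000000e+00,
         1.00000000e+00]])}
```

View pics/side0.png

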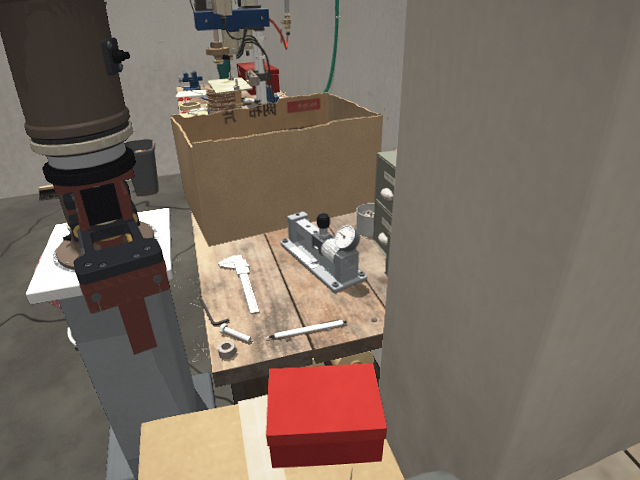

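View pics/top0.png

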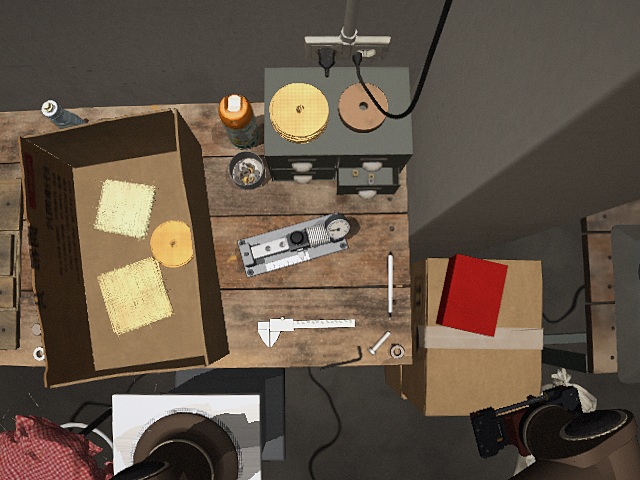

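View pics/wrist0.png

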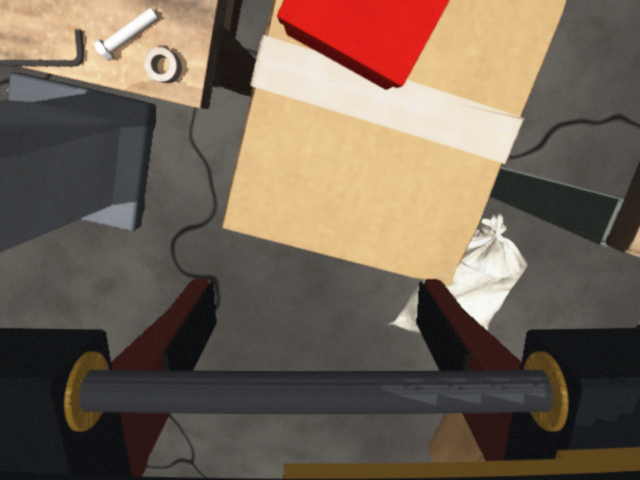

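The side view shows the tester at about (320,255), with its knob at (323,220) and the gauge at (346,238). In the top view the knob is at (296,239) and the gauge is on the right. The carton wall is at columns 180–225 and the cabinet starts at row 195. The wrist camera sees only the floor and boxes. Next I'll measure the knob, the tube axis and the carton edge.

Run:
```python
from h import *
ims={};
for n in ["side","top"]:
    im=vision.get_image(n);T=pose(im);ims[n]=(im,T)
    for q in ["pull_knob","spring_tester"]:
        for x in models.regions_of(n,q)[:2]: print(n,q,round(x["score"],2),np.round(x["bbox"],1))
    g=[models.place_of(n,"knob_grip") for _ in range(2)]
    print(n,[[(round(x["score"],2),np.round(x["location"],1)) for x in y] for y in g])
x,e=tri([ray(*ims["side"],models.place_of("side","knob_grip")[0]["location"]),ray(*ims["top"],models.place_of("top","knob_grip")[0]["location"])])
print("knob tri",x.round(4),np.round(e,4))
# dense cloud from top
im,T=ims["top"]
h,w=480,640
uu,vv=np.meshgrid(np.arange(w),np.arange(h))
p=cv2.undistortPoints(np.stack([uu,vv],-1).reshape(-1,1,2).astype(float),K(im),np.array([im["k1"],0,0,0.]))[:,0]
d=im["depth"].reshape(-1,1)
P=(np.c_[p[:,0],-p[:,1],-np.ones(len(p))]*d)@T[:3,:3].T+T[:3,3]
P=P.reshape(h,w,3);np.save("cloud.npy",P)
for r in (150,180,210,239,260,290,320):
    print(r,[(c,P[r,c].round(3).tolist()) for c in range(180,232,4) if P[r,c,2]>0.15])
print("cab",[(r,P[r,c].round(3).tolist()) for c in (300,360) for r in range(140,200,6)])
cr=lambda i,a:cv2.resize(i["pixels"][a[1]:a[3],a[0]:a[2]],None,fx=5,fy=5,interpolation=cv2.INTER_CUBIC)
cv2.imwrite("pics/topc.png",cr(im,(220,190,370,300)));cv2.imwrite("pics/sidec.png",cr(ims["side"][0],(260,190,400,300)))
```

```text
side pull_knob 0.64 [316.5 213.  331.5 228.6]
side spring_tester 0.89 [276.2 213.4 365.3 292.8]
side [[], []]
top pull_knob 0.58 [257.6 316.  353.4 347.4]
top pull_knob 0.54 [291.8 231.1 301.2 241.6]
top spring_tester 0.65 [234.7 215.4 348.2 277.8]
top [[(0.73, array([294.5, 235.4]))], [(0.73, array([294.5, 235.4]))]]Traceback (most recent call last):
  File "<stdin>", line 9, in <module>
IndexError: list index out of range
```

```bash
cat >> h.py <<'E'
def cloud(im,T):
    h,w=480,640
    uu,vv=np.meshgrid(np.arange(w),np.arange(h))
    p=cv2.undistortPoints(np.stack([uu,vv],-1).reshape(-1,1,2).astype(float),K(im),np.array([im["k1"],0,0,0.]))[:,0]
    d=im["depth"].reshape(-1,1)
    return ((np.c_[p[:,0],-p[:,1],-np.ones(len(p))]*d)@T[:3,:3].T+T[:3,3]).reshape(h,w,3)
def crop(i,a,s=5): return cv2.resize(i["pixels"][a[1]:a[3],a[0]:a[2]],None,fx=s,fy=s,interpolation=cv2.INTER_CUBIC)
E
python3 - <<'E'
from h import *
ims={};rg={}
for n in ["side","top"]:
    im=vision.get_image(n);ims[n]=(im,pose(im))
im,T=ims["top"];P=cloud(im,T)
x,e=tri([ray(*ims["side"],(324,221)),ray(*ims["top"],(296.5,236.5))]);print("knob tri",x.round(4),np.round(e,4))
for r in (150,180,210,239,260,290,320):
    print(r,[(c,P[r,c].round(3).tolist()) for c in range(180,232,4) if P[r,c,2]>0.15])
print("cab",[(r,P[r,c].round(3).tolist()) for c in (300,360) for r in range(140,200,6)])
cv2.imwrite("pics/topc.png",crop(im,(220,190,370,300)));cv2.imwrite("pics/sidec.png",crop(ims["side"][0],(260,190,400,300)))
E
```

```text
knob tri [ 0.4704 -0.245   0.1024] [0.0003 0.0003]
150 [(180, [0.61, -0.044, 0.245]), (184, [0.617, -0.045, 0.217]), (188, [0.63, -0.043, 0.171])]
180 [(180, [0.555, -0.046, 0.247]), (184, [0.556, -0.052, 0.241]), (188, [0.563, -0.053, 0.212]), (192, [0.57, -0.053, 0.177])]
210 [(188, [0.502, -0.06, 0.243]), (192, [0.507, -0.062, 0.217]), (196, [0.512, -0.062, 0.182]), (200, [0.517, -0.064, 0.154])]
239 [(192, [0.451, -0.068, 0.246]), (196, [0.454, -0.071, 0.222]), (200, [0.458, -0.072, 0.191]), (204, [0.462, -0.073, 0.156])]
260 [(196, [0.415, -0.075, 0.246]), (200, [0.418, -0.076, 0.213]), (204, [0.42, -0.078, 0.183])]
290 [(200, [0.364, -0.081, 0.239]), (204, [0.365, -0.082, 0.205]), (208, [0.366, -0.084, 0.176])]
320 [(200, [0.313, -0.082, 0.241]), (204, [0.312, -0.086, 0.226]), (208, [0.311, -0.087, 0.195]), (212, [0.311, -0.089, 0.163])]
cab [(140, [0.626, -0.256, 0.236]), (146, [0.622, -0.256, 0.213]), (152, [0.611, -0.255, 0.213]), (158, [0.605, -0.255, 0.191]), (164, [0.602, -0.254, 0.16]), (170, [0.591, -0.254, 0.155]), (176, [0.603, -0.253, 0.05]), (182, [0.593, -0.252, 0.04]), (188, [0.589, -0.251, -0.005]), (194, [0.576, -0.251, -0.005]), (140, [0.632, -0.365, 0.213]), (146, [0.621, -0.364, 0.213]), (152, [0.609, -0.364, 0.213]), (158, [0.605, -0.366, 0.185]), (164, [0.605, -0.37, 0.141]), (170, [0.625, -0.382, 0.005]), (176, [0.612, -0.382, 0.005]), (182, [0.598, -0.381, 0.009]), (188, [0.572, -0.375, 0.072]), (194, [0.564, -0.377, 0.05])]
```

View pics/topc.png

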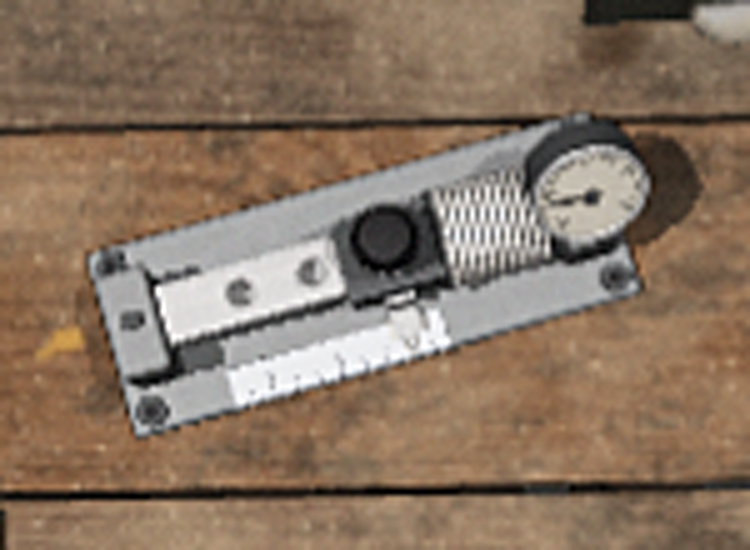

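View pics/sidec.png

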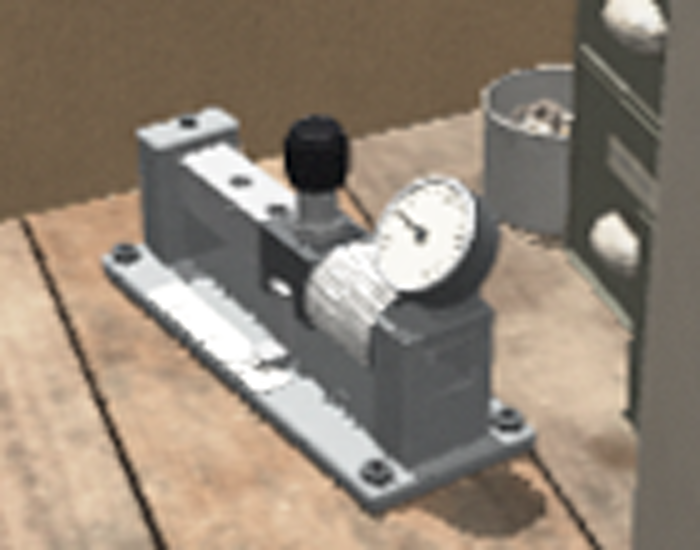

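The top crop shows the knob centre at about (297.2,237.6) and the free holes at (282.4,244.0) and (268.0,248.4). In the side crop the knob middle is at (323.4,221). From these I'll compute the axis direction and the clearances.

Run:
```python
from h import *
ims={}
for n in ["side","top"]:
    im=vision.get_image(n);ims[n]=(im,pose(im))
im,T=ims["top"];P=cloud(im,T)
def atz(n,uv,z):
    o,d=ray(*ims[n],uv);return o+d*(z-o[2])/d[2]
h1=atz("top",(282.4-.4,244-.4),.064);h2=atz("top",(268-.4,248.4-.4),.064);k=atz("top",(296.8,237.2),.1175)
s1=atz("side",(260+277/5-.4,190+210/5-.4),.064);s2=atz("side",(260+241/5-.4,190+181/5-.4),.064);ks=atz("side",(323,220.6),.104)
print(h1,h2,k);print(s1,s2,ks)
for a,b in((h1,h2),(s1,s2),(k,h2),(ks,s2)): d=b-a;print(np.degrees(np.arctan2(d[1],d[0])),np.linalg.norm(d[:2]))
# plate long edge direction from topc corners
c=[(95,258),(135,432),(640,287),(585,118)]
c=[atz("top",(220+a/5-.4,190+b/5-.4),.01) for a,b in c];print(np.round(c,3))
for a,b in((2,1),(3,0)): d=c[b]-c[a];print(np.degrees(np.arctan2(d[1],d[0])),np.linalg.norm(d[:2]))
# z map
for r in range(60,470,25): print(r,[ "%.2f"%P[r,cc,2] for cc in range(200,640,30)])
print(P[239,296],P[225,335],P[300,470],P[180,470])
m=(P[...,0]>.35)&(P[...,0]<.6)&(P[...,1]<-.2)&(P[...,1]>-.45)
g=np.zeros((480,640),bool);g[225:250,285:310]=1
q=P[g&m&(P[...,2]>.108)];print("knob top cloud",len(q),q.mean(0),q.min(0),q.max(0))
g[:]=0;g[210:245,320:352]=1
q=P[g&m&(P[...,2]>.09)];print("gauge",len(q),q.mean(0),q.min(0),q.max(0))
```

```text
[ 0.46068844 -0.21451594  0.064     ] [ 0.4521428  -0.18521963  0.064     ] [ 0.46697866 -0.24584961  0.1175    ]
[ 0.4597192  -0.21559755  0.064     ] [ 0.4523719  -0.18578339  0.064     ] [ 0.46841588 -0.24564276  0.104     ]
106.2618047289703 0.030517234025600474
103.84392106473506 0.030706142007165264
103.74982476630224 0.06241872343938675
105.00420918712436 0.061972204334028586
[[ 0.473 -0.12   0.01 ]
 [ 0.399 -0.136  0.01 ]
 [ 0.457 -0.351  0.01 ]
 [ 0.53  -0.329  0.01 ]]
105.2223319086397 0.222612538474163
105.26122743667297 0.21734096387934806
60 ['0.21', '0.20', '0.20', '0.20', '0.26', '0.20', '1.22', '0.19', '0.31', '0.49', '0.60', '0.69', '0.75', '0.81', '0.85']
85 ['0.08', '0.08', '0.08', '0.24', '0.21', '0.23', '0.21', '0.07', '0.31', '0.47', '0.60', '0.68', '0.75', '0.80', '0.84']
110 ['-0.00', '0.19', '-0.00', '0.25', '0.25', '0.24', '0.35', '1.22', '0.29', '0.46', '0.59', '0.68', '0.75', '0.79', '0.79']
135 ['1.22', '0.09', '-0.00', '0.24', '0.22', '0.21', '0.22', '0.22', '0.28', '0.46', '0.58', '0.67', '0.71', '0.72', '0.72']
160 ['0.05', '0.05', '0.04', '0.18', '0.1
[... 1403 characters left out ...]
0.46', '-0.63', '0.58']
435 ['0.02', '0.00', '-0.00', '-0.75', '-0.76', '-0.76', '-0.75', '-0.76', '-0.77', '-0.76', '0.33', '0.44', '0.57', '0.61', '0.63']
460 ['0.11', '0.01', '-0.00', '-0.77', '-0.76', '-0.75', '-0.76', '-0.77', '-0.76', '-0.75', '-0.76', '-0.66', '0.63', '0.64', '0.63']
[ 0.46346075 -0.24426446  0.1177653 ] [ 0.49047809 -0.32058847  0.11248049] [ 0.33920971 -0.60359727  0.03709134] [ 0.50583088 -0.49672134  0.4431314 ]
knob top cloud 140 [ 0.46811724 -0.24521822  0.11540285] [ 0.4562173  -0.25780849  0.10811807] [ 0.48163239 -0.23236606  0.12014465]
gauge 473 [ 0.49032151 -0.32408702  0.10964674] [ 0.46899319 -0.34870351  0.09006131] [ 0.51260372 -0.3011689   0.12676718]
```

The tube's out direction is at azimuth 105.1°, so a yaw of about -75° puts the jaws along the tube. The knob is at about (0.468,-0.2455), with its middle at z≈0.104. The carton face is about 0.17 m further on. I'll move first to (0.25,-0.40), then to above the knob.

Request:
send_rows(series=[[0.4, 0.9, 0.1, 0, 0, 0.01], [0.9, 1.8, 0.2, 0, 0, 0.02], [1.4, 2.8, 0.3, 0, 0, 0.027], [1.9, 3.8, 0.4, 0, 0, 0.027], [2.4, 4.7, 0.4, 0, 0, 0.027], [2.8, 5.4, 0.4, 0, 0, 0.027], [2.8, 5.4, 0.4, 0, 0, 0.027]], hand=0.6, squeeze=50)

```text
t: 2.7
ee_pos: [0.2599, -0.3883, 0.2612]
ee_rot: [-179.9, -0.0, -74.7]
wrist_force: [-0.2, -1.1, -0.1]
grip_width: 0.0527
```

Request:
send_rows(series=[[0.9, 0.5, 0, 0, 0, 0], [1.8, 1.1, 0, 0, 0, 0], [2.7, 1.8, 0, 0, 0, 0], [3.6, 2.4, 0, 0, 0, 0], [4.4, 3.0, 0, 0, 0, 0], [5.2, 3.6, -0.2, 0, 0, 0], [5.2, 3.6, -0.4, 0, 0, 0], [5.2, 3.6, -0.4, 0, 0, 0]])

```text
t: 3.5
ee_pos: [0.4651, -0.2479, 0.2433]
ee_rot: [179.9, 0.1, -74.9]
wrist_force: [-0.7, -0.4, -0.5]
grip_width: 0.0528
```

Run:
```python
from h import *
st=sensors.read_state();print(st["ee_pos"],st["ee_rot"],st["joint_vel"],st["q"])
im=vision.get_image("wrist");T=pose(im,st);cv2.imwrite("pics/w1.png",im["pixels"])
for q in ["knob_grip","pull_knob"]:
    for x in models.place_of("wrist",q)[:2]: print(q,x["score"],x["location"],pt(im,T,x["location"]).round(4))
for x in models.regions_of("wrist","pull_knob")[:2]: print(x["score"],x["bbox"])
P=cloud(im,T);m=(P[...,2]>.108)&(P[...,2]<.13)&(np.hypot(P[...,0]-.468,P[...,1]+.2455)<.03)
print(m.sum(),P[m].mean(0),P[m].min(0),P[m].max(0))
print("proj grip",proj(im,T,(.468,-.2455,.104)),proj(im,T,(.468,-.2455,.1175)))
```

```text
[ 0.46508189 -0.2478699   0.24331391] [ 1.79894196e+02  8.01861763e-02 -7.49240896e+01] [ 1.66620233 -1.34586791  1.51631974 -0.12389105 -0.06906292  1.17816559
  0.41173733] [ 37.65761782  15.34256082 -17.98494786 104.08262558   5.32778755
  61.52878731 -57.20603057]
knob_grip 0.94 [311.2, 222.6] [ 0.4733 -0.243   0.1166]
pull_knob 0.97 [313.2, 222.3] [ 0.474  -0.2442  0.1172]
0.55 [290.3, 208.5, 331.0, 245.7]
1134 [ 0.469428   -0.24520743  0.1153066 ] [ 0.45434347 -0.25926607  0.1080131 ] [ 0.48125897 -0.2320333   0.11860231]
proj grip [312.86151156 226.18974246] [312.70517952 231.17301598]
```

View pics/w1.png

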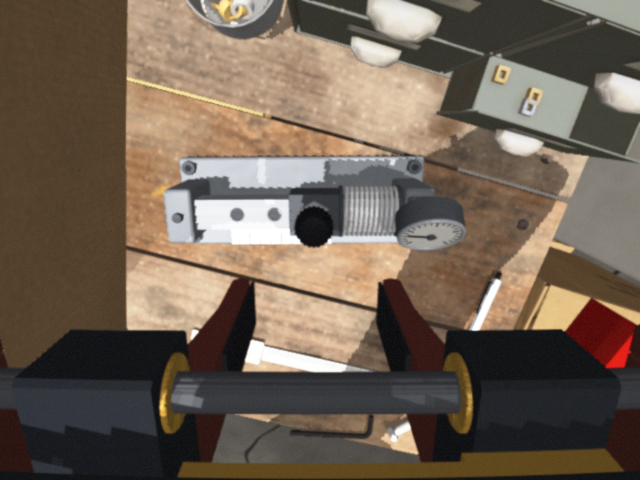

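The wrist view shows the knob at about (312,227) with the tube level in the image, so the jaws are parallel to it. It also shows the gauge at (432,235). This agrees with the earlier fix, so I'm descending.

Request:
send_rows(series=[[0.05, 0.03, -0.5, 0, 0, 0], [0.09, 0.06, -1.0, 0, 0, 0], [0.09, 0.06, -1.5, 0, 0, 0], [0.09, 0.06, -1.7, 0, 0, 0], [0.09, 0.06, -1.7, 0, 0, 0], [0.09, 0.06, -1.7, 0, 0, 0]])

```text
t: 4.3
ee_pos: [0.4692, -0.246, 0.1775]
ee_rot: [-180.0, -0.0, -75.0]
wrist_force: [-0.0, 0.2, 1.1]
grip_width: 0.0528
```

Run:
```python
from h import *
st=sensors.read_state();print(st["ee_pos"],st["ee_rot"],st["joint_vel"],st["wrist_force"])
im=vision.get_image("wrist");T=pose(im,st);cv2.imwrite("pics/w2.png",im["pixels"])
for x in models.place_of("wrist","knob_grip")[:2]: print(x["score"],x["location"])
P=cloud(im,T);m=(P[...,2]>.108)&(P[...,2]<.13)&(np.hypot(P[...,0]-.468,P[...,1]+.2455)<.025)
print(m.sum(),P[m].mean(0),P[m].min(0),P[m].max(0))
v,u=np.nonzero(m);print(u.min(),u.max(),v.min(),v.max())
print("proj grip",proj(im,T,(.469,-.2452,.104)),proj(im,T,(.469,-.2452,.1175)))
```

```text
[ 0.46918569 -0.24603708  0.17753425] [-1.79958704e+02 -4.42177107e-02 -7.50446347e+01] [-0.14586141 -0.5577482  -0.18838938 -0.41893756 -0.1423753  -0.05125494
 -0.06037849] [-0.04515498  0.19554194  1.08992065]
0.79 [312.3, 261.6]
1850 [ 0.47005863 -0.24497276  0.11525556] [ 0.45431077 -0.25919223  0.10801681] [ 0.48162723 -0.23194312  0.11858834]
288 338 243 291
proj grip [312.86823203 262.07237671] [312.72329719 270.63762008]
```

View pics/w2.png

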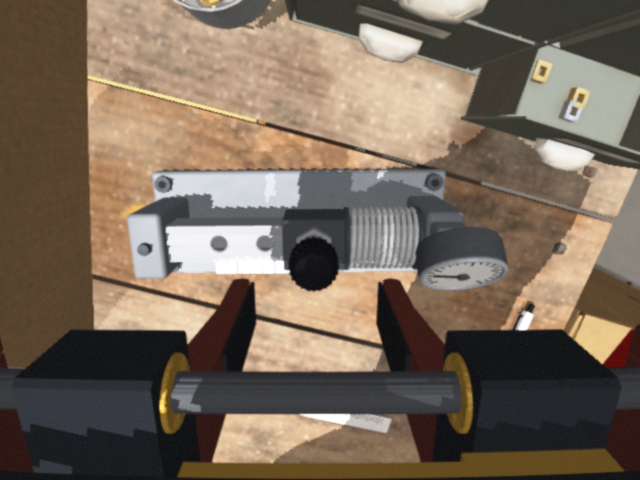

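The knob top is at (313,268) and the jaws' centre is at column 316, so it sits well between them. I'm continuing down to the grasp height and closing.

Request:
send_rows(series=[[0, 0.01, -0.4, 0, 0, 0], [0, 0.02, -0.9, 0, 0, 0], [0, 0.02, -1.4, 0, 0, 0], [0, 0.02, -1.7, 0, 0, 0], [0, 0.02, -1.75, 0, 0, 0], [0, 0.02, -1.75, 0, 0, 0], [0, 0.02, -1.75, 0, 0, 0]])

```text
t: 5.1
ee_pos: [0.4696, -0.2449, 0.1076]
ee_rot: [-179.9, -0.1, -75.0]
wrist_force: [-0.3, 0.1, 0.3]
grip_width: 0.0526
```

Run:
```python
from h import *
st=sensors.read_state();print(st["ee_pos"],st["ee_rot"],st["joint_vel"].round(2) if hasattr(st["joint_vel"],'round') else '',st["wrist_force"])
im=vision.get_image("wrist");T=pose(im,st);cv2.imwrite("pics/w3.png",im["pixels"])
```

```text
[ 0.46963059 -0.24488466  0.1075722 ] [-1.79936529e+02 -5.43089266e-02 -7.50011114e+01] [ 0.03 -0.26 -0.05  0.07  0.03 -0.16 -0.06] [-0.2723312   0.06149987  0.25625121]
```

View pics/w3.png

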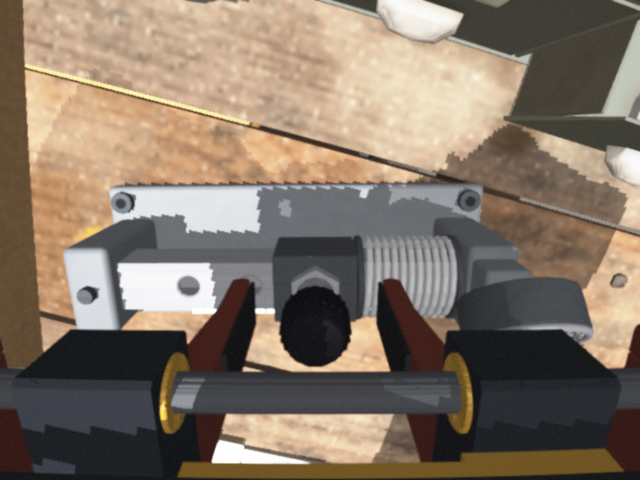

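The knob at (315,327) is centred between the open jaws, and nothing is touching. Now I'll close.

Request:
send_rows(series=[[0, 0, 0, 0, 0, 0], [0, 0, 0, 0, 0, 0], [0, 0, 0, 0, 0, 0], [0, 0, 0, 0, 0, 0], [0, 0, 0, 0, 0, 0], [0, 0, 0, 0, 0, 0]], hand=0, squeeze=50)

```text
t: 5.75
ee_pos: [0.469, -0.2448, 0.1068]
ee_rot: [-180.0, -0.0, -75.0]
wrist_force: [-1.4, -0.8, 1.4]
grip_width: 0.0246
```

The knob is gripped (opening 24.6 mm). Next I'll lift it straight up 12 mm.

Request:
send_rows(series=[[0, 0, 0.1, 0, 0, 0], [0, 0, 0.2, 0, 0, 0], [0, 0, 0.3, 0, 0, 0], [0, 0, 0.3, 0, 0, 0], [0, 0, 0.3, 0, 0, 0]])

```text
t: 6.25
ee_pos: [0.4691, -0.2454, 0.1188]
ee_rot: [-180.0, -0.1, -75.0]
wrist_force: [3.3, -4.6, -9.0]
grip_width: 0.0246
```

Run:
```python
from h import *
st=sensors.read_state();print(st["ee_pos"],st["ee_rot"],st["wrist_force"],st["torque"])
im=vision.get_image("side");cv2.imwrite("pics/s4.png",crop(im,(260,180,400,290)))
st=sensors.read_state();print(st["ee_pos"],st["wrist_force"])
```

```text
[ 0.46910277 -0.24535027  0.1187573 ] [-1.79978076e+02 -5.84502873e-02 -7.50277152e+01] [ 3.33638471 -4.55223533 -9.01188183] [-1.06006911 -0.8067115  -0.017823  ]
[ 0.46912595 -0.24530532  0.11867927] [ 3.46840774 -4.49003229 -8.64355735]
```

View pics/s4.png

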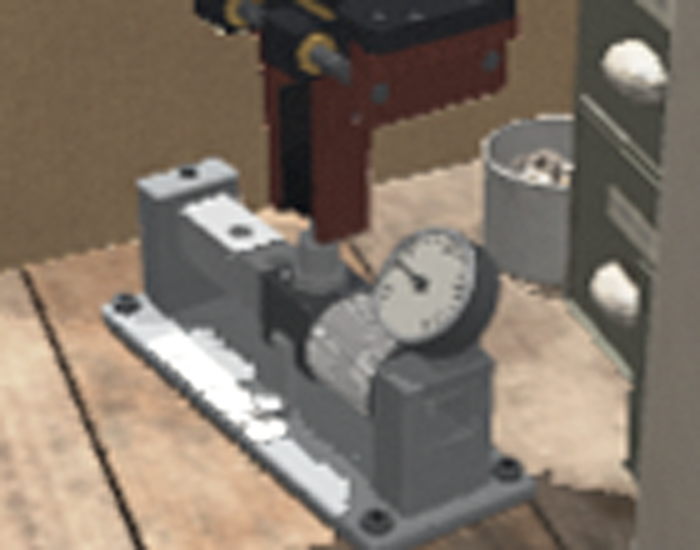

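The pin is lifted (Fz = -9 N, with about 5 N of spring pull along the tube), and the side view shows the barrel exposed under the fingers at (320,260). Now I'll draw it out by about 31 mm along (-0.26, 0.966).

Request:
send_rows(series=[[-0.03, 0.12, 0, 0, 0, 0], [-0.07, 0.25, 0, 0, 0, 0], [-0.1, 0.38, 0, 0, 0, 0], [-0.14, 0.51, 0, 0, 0, 0], [-0.17, 0.64, 0, 0, 0, 0], [-0.2, 0.75, 0, 0, 0, 0], [-0.2, 0.76, 0, 0, 0, 0], [-0.2, 0.76, 0, 0, 0, 0]])

```text
t: 7.1
ee_pos: [0.461, -0.2155, 0.1188]
ee_rot: [-180.0, -0.1, -75.0]
wrist_force: [3.7, -6.9, -8.7]
grip_width: 0.0245
```

Run:
```python
from h import *
st=sensors.read_state();print(st["ee_pos"],st["ee_rot"],st["wrist_force"],st["torque"],st["joint_vel"])
im=vision.get_image("side");cv2.imwrite("pics/s5.png",crop(im,(260,180,400,290)))
st=sensors.read_state();print(st["ee_pos"],st["wrist_force"])
```

```text
[ 0.46099579 -0.21548362  0.11877475] [-1.79991505e+02 -9.58991538e-02 -7.50411417e+01] [ 3.69120001 -6.85342848 -8.73409567] [-1.40505859 -0.69467878  0.02366848] [-0.06472878  0.09087095  0.13571249 -0.21400876 -0.06572383  0.02261035
  0.09986694]
[ 0.46097441 -0.21552045  0.11874687] [ 3.19055331 -6.39507003 -8.49620315]
```

View pics/s5.png

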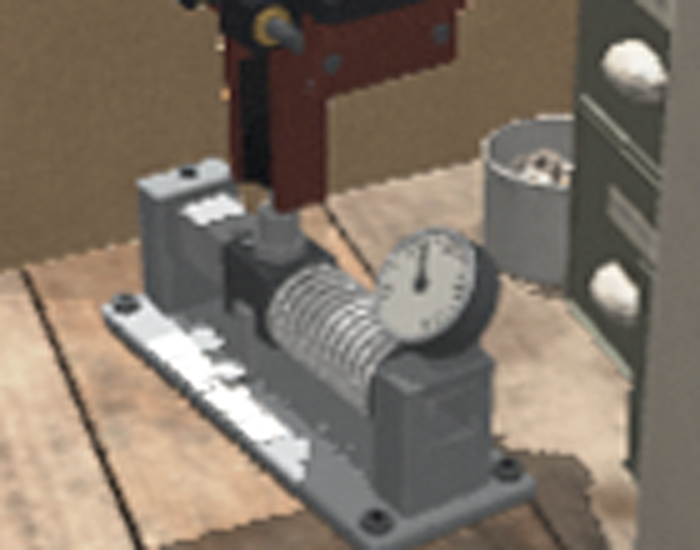

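The sleeve moved out 30.4 mm and the spring pull is about 7.5 N. The start seat was probably about 1 mm short of 0, so I'll add about 0.8 mm and then lower the pin.

Request:
send_rows(series=[[0, 0.02, 0, 0, 0, 0], [0, 0.02, 0, 0, 0, 0], [0, 0.02, -0.06, 0, 0, 0], [0, 0.02, -0.12, 0, 0, 0], [0, 0.02, -0.18, 0, 0, 0], [0, 0.02, -0.24, 0, 0, 0], [0, 0.02, -0.3, 0, 0, 0], [0, 0.02, -0.3, 0, 0, 0]])

```text
t: 7.95
ee_pos: [0.461, -0.2151, 0.1069]
ee_rot: [180.0, -0.1, -75.1]
wrist_force: [1.8, -6.3, -6.9]
grip_width: 0.0243
```

Run:
```python
from h import *
st=sensors.read_state();print(st["ee_pos"],st["ee_rot"],st["wrist_force"],st["torque"])
im=vision.get_image("side");cv2.imwrite("pics/s6.png",crop(im,(260,180,400,290)))
st=sensors.read_state();print(st["ee_pos"],st["wrist_force"],st["grip_width"])
```

```text
[ 0.46096001 -0.21514441  0.10689611] [ 1.79995351e+02 -1.14978946e-01 -7.50672326e+01] [ 1.76014013 -6.25300685 -6.92364282] [-1.59075551 -0.49814715  0.00756703]
[ 0.46097417 -0.21514481  0.10691631] [ 1.92938695 -8.33466546 -7.09671215] 0.024504339908801836
```

View pics/s6.png

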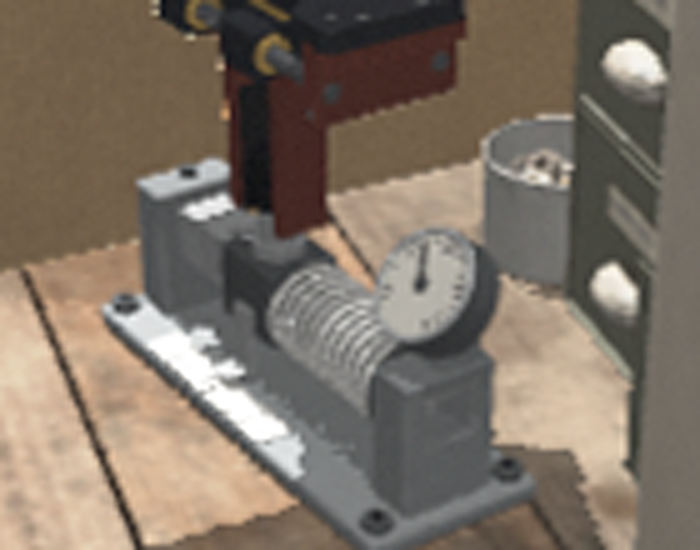

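The height is back to the gripped value, but the fingers still carry the pin's spring (Fz = -7 N). I'll press down a little so that it seats.

Request:
send_rows(series=[[0, 0, -0.02, 0, 0, 0], [0, 0, -0.04, 0, 0, 0], [0, 0, -0.04, 0, 0, 0], [0, 0, -0.04, 0, 0, 0]])

```text
t: 8.4
ee_pos: [0.4612, -0.2154, 0.1067]
ee_rot: [-180.0, -0.2, -75.1]
wrist_force: [-2.7, -6.6, 8.5]
grip_width: 0.0245
```

Run:
```python
from h import *
st=sensors.read_state();print(st["ee_pos"],st["wrist_force"],st["joint_vel"])
im=vision.get_image("wrist");T=pose(im,st);P=cloud(im,T);cv2.imwrite("pics/w7.png",im["pixels"])
m=(P[...,2]>.085)&(P[...,2]<.14)&(np.hypot(P[...,0]-.461,P[...,1]+.2152)<.02)
q=P[m];print(len(q),q.max(0),np.percentile(q[:,2],[50,90,97,99]))
im=vision.get_image("top");P=cloud(im,pose(im));cv2.imwrite("pics/t7.png",crop(im,(220,190,370,300)))
for n in ["caliper","bush_tin","tally_pen"]:
    for x in models.place_of("top",n)[:1]: print(n,x["location"])
```

```text
[ 0.46121033 -0.21541846  0.10672562] [-2.73748876 -6.57121326  8.49308417] [-0.02849499 -0.018898   -0.01549123  0.04370656 -0.03779191 -0.04540927
  0.05723148]
7202 [ 0.4763315  -0.19601066  0.13998567] [0.11612582 0.12964074 0.13698753 0.13890869]
caliper [306.3, 330.0]
bush_tin [249.8, 171.5]
tally_pen [387.8, 281.8]
```

View pics/w7.png

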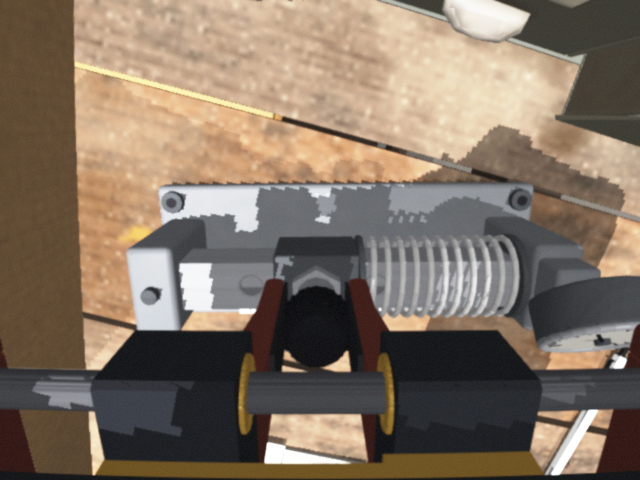

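View pics/t7.png

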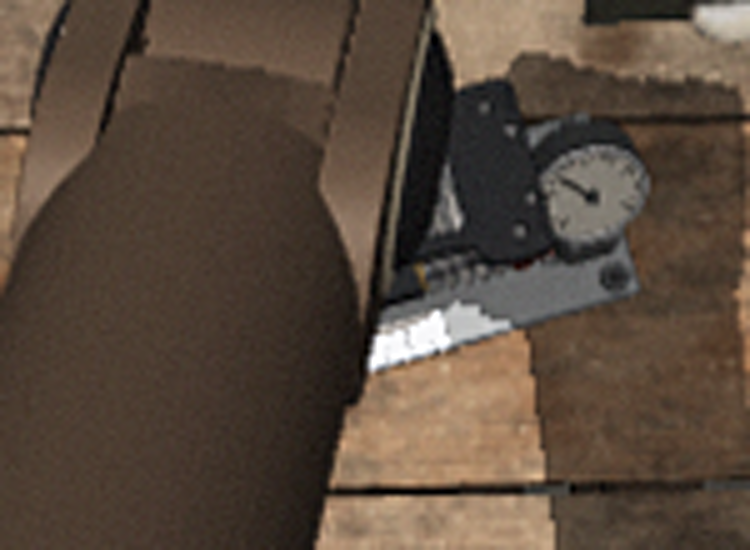

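The wrist view has the knob at (317,327), with the same knob-to-sleeve relation as when the pin was home before. Only the far hole at (250,283) is still free, so the pin is in the next one. The bystanders haven't moved, so I'm handing in.

Run:
```python
from h import *
print(workorder.sign_off());st=sensors.read_state();print(st["t"],st["ee_pos"],st["wrist_force"],st["grip_width"])
```

```text
the job is handed in; nothing more can be done
None
the job is handed in; nothing more can be done
```

The sleeve is drawn out one step to the next hole, the pin is home there, and the gripper is still holding the knob at 50 N. I handed the job in at about 8.5 s of the 40 s allowed.

I gripped the knob with the jaws along the tube, lifted the pin 12 mm, drew the sleeve out and lowered the pin.

**Last checks:**
- **Sleeve position:** by the tool's position it moved about 30.4 mm. The wrist picture shows only the far hole still free, so the pin is in the next one.
- **Pin home:** the tool is back at its original grip height (0.1067 m, against 0.1068 m). When I pressed down a further 1.6 mm, the knob moved only 0.2 mm. The vertical force went from -7 N to +8.5 N, as it would against a stop.
- **Caliper, tin and pen:** in the top picture they are within about 4 pixels of where they started, which is within the spread of the detection network.

No check failed. The joint values can't be read directly, so pin depth and sleeve position are inferred from tool position, force and pictures. In the last top picture the arm hid the knob and most of the sleeve, so that view could not confirm it. Sign-off reports no verdict.

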